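# Key and snap home the lid of a desk air cleaner

### The arm

A 7-joint arm with a two-finger parallel gripper is mounted at the origin on a cart in front of the work surface, level with it; the furniture and walls round the work are solid. World frame = base frame: x ahead of the robot, y to its left, z up, the work surface at z = 0. Lengths are in m, angles in rad, forces in N, time in s.
With the tool pointing down it reaches from about 0.425 to 0.825 m from the base axis. Payload 3.6 kg.
Tool frame: the origin (TCP) lies at the very end of the fingers, on their centre line; the grasp point (between the pads) lies behind it (bot.grip_depth is the z of the grasp point in the tool frame, in m); z points along the fingers, y is the direction in which the jaws open and shut (so a half turn about z gives the same grasp; the last joint's range is limited). The gripper opens to 85 mm and grips with 20 to 120 N. Pads are 22 mm wide; open, the fingers measure 114 mm over their backs; the gripper's body (76 mm by 85 mm) begins 54 mm behind the grasp point. The pads swing forward as they close: fully open they stand 13 mm farther back than shut.
Start: joints at [1.179, 0.615, -0.013, 1.423, 0.008, 1.103, -0.04], TCP at [0.233, -0.607, 0.231] pointing down, gripper open.
Joint ranges: [-3.12, 3.12], [-0.3, 2.06], [-1.34, 1.32], [0.26, 2.42], [-1.36, 4.5], [0.01, 1.98], [-2.84, 2.84]. Speed limits (rad/s): [2.79, 2.79, 3.14, 3.14, 3.14, 3.14, 3.14].

### API

Orientations are given as a 3x3 rotation matrix whose columns are the frame's x, y, z axes.
In Python, from rig import readout, grab_frame, get_calibration, workorder, bot gives the robot as it stands. The module is installed in compiled form; this text tells all that it offers.
- The arm moves only by the shell command python3 -m creep 'ROWS' [FORCE]. ROWS is JSON, a list of rows, each an object with "grip": the closure in counts, from 0 (fully open) to 255 (shut); "delta_pos": the shift along the tool's x, y, z in cm, a list of three; "delta_rot": the turn, a rotation vector about the tool's x, y, z in degrees, a list of three. A call has 1 to 5 rows; each row is the pose to reach, as a shift and turn from the pose commanded when the call began, along the tool's axes at that moment; what a row does not reach only later rows make up. A row lasts 1/8 s, in which the tool goes at most 62.5 mm and 10.7 degrees, less where a joint would pass 70% of its speed; a pose out of reach is approached as far as the arm can. A call with a gripper value outside its range is refused whole. The fingers move at their own pace and stop on an object; FORCE is the grip in N (left out, the last holds). Time passes only in rows, so rows that repeat a pose let the fingers close. It gives the time, the measured TCP pose, the force and the opening at its end, in the units of the state.
- readout.get_obs(): the state, without advancing time (a new reading comes with each control period).
- grab_frame(name): name is "side" or "top" or "wrist"; returns (picture, depth): 384x512x3 uint8, blue, green, red; 384x512 float32, m along the optical axis (not along the pixel's ray), 0 where there is no reading.
- get_calibration(name): a dict with "K" (3x3 intrinsics, pixels), "k1" (the pictures are not rectified: a ray, as slopes to the right and down, at radius r is drawn at 1 + k1 r^2 times it, then the intrinsics apply), "eye" and "attitude" of the camera in the world; the wrist camera has in their place "tool_from_camera" (4x4, takes a point from camera to tool coordinates, whose origin is the TCP and whose axes are the flange's). Camera axes: x right, y down, z forward; pixel columns grow to the right and rows downward; lengths in m; the calibration is good to about 2 mm. A picture is of the moment at which its call begins: read the wrist's pose just before it. get_calibration takes no time and is no camera call.
- workorder.hand_in(): hands the job in, once; it reports no verdict.
The state is a dict: "t": time; "q": joint angles; "joint_velocities": joint speeds; "joint_torque": joint torques, N m; "tcp_pos": TCP position; "eef_rot": TCP orientation; "wrist_force": force on the tool from outside, world axes, zero at the start; "ft_torque": the same for the moment, N m; "grip_width": finger opening in m.
Only numpy, scipy, OpenCV 4.12 (cv2) and the standard library are available. Lean on these libraries where they do the work, as an engineer would, in place of code of your own. Each camera call takes 0.05 s, during which the arm holds its last target.

### The job

The filter of the white desk air cleaner has been changed, but its round grey lid still lies proud on the four snap clips, turned so that its notch is away from the orange pin. With the fingertips, push the lid's bar round until the notch stands over the pin, then press the middle of the bar down until the lid snaps in flat all round. Do not lift the lid off, and leave the old filter, the figure and the glasses where they are.

Things in the scene. Friction and masses are not known exactly. Their poses are not given: they have to be found in the camera images.
- air_cleaner: White round desk air cleaner, 160 mm across, fixed to the desk. Origin: centre of its underside, z up. Its flat deck (top edge) is 95 mm up, round an open mouth 122 mm wide. Local +x points from the axis to the orange pin. Four dark grey sprung clips stand 13 mm above the deck at 45, 135, 225 and 315 deg from the pin, 67 to 75 mm from the axis.
- lid: Loose grey grille lid, about 0.2 kg: a round plate 140 mm across, 4 mm thick, lying about 10 mm above the deck on the clips' sloping tops. Origin: centre of the plate's underside; z up; +x points to the notch. A hub under it sits over a fixed post on the air cleaner's axis (1 mm play), so it turns either way under a sideways push of 1 to 3 N on its bar.
- notch (a point): Middle of the lid's one notch, 66 mm from the lid's axis along its +x, level with the plate's underside. The notch is 13 mm wide and open at the rim; an orange triangle on the plate points out at it from the end of the bar.
- pin (a point): Foot of the orange pin on the deck, 66 mm from the air cleaner's axis: 8 mm thick, 8.5 mm high, tapered tip; the lid's rim hides it from above, but an orange mark on the deck edge just outside shows its place. When the lid is home, point notch lies here. Pressed with the notch more than about 4 deg off, the plate lands on the pin and goes down crooked on the other side.
- mouth (a point): Centre of the air cleaner's mouth, level with the deck (95 mm above the desk); the lid's origin lies here when it is home.
- bar_top (a point): Centre of the round pad on top of the lid's raised bar, on the lid's axis, 18 mm above its origin. The bar runs along the lid's x axis: 96 mm long, 16 mm wide (30 mm at its round hub), 14 mm above the plate, with upright sides to push against. About 15 N straight down on the pad, over a travel of 10 mm, snaps the plate under all four clips; it then stays down by itself.
- old_filter: Spent filter ring standing on the desk near the air cleaner, beige pleats between dark rims, 90 mm across, 60 mm high; leave it. Origin: centre of its underside.
- figure0: Small pale blue glazed animal figure, 56 mm across, 60 mm high, standing on the papers; leave it. Origin: centre of its underside.
- spectacles: Folded brown reading glasses, 42 x 138 x 13 mm, lying on the papers; leave them. Origin: centre of their underside.

How it is judged:
By the outcome, as a careful person would: the job done as asked, in the order asked, and still so for the second after the job is handed in, with the robot touching nothing.
It also fails if it takes over 48 s, if anything falls off the work surface, if the arm or the gripper's body presses on something with over 40 N, if the wrist force passes 120 N, or if a joint passes its speed limit or range.

## Working session

There is one attempt and no reset: what is moved stays moved. The work goes in short steps, Python scripts to look and compute and a shell command to move; the robot and the scene stay as the last step left them, time stands still between calls to the robot, and variables do not carry over. Pictures are saved under pics/ and viewed, and the job is handed in when it is done.

```bash
mkdir -p pics; cat > h.py <<'E'
import numpy as np, cv2
from rig import readout, grab_frame, get_calibration, workorder, bot
def ray(name,u,v,obs=None):
    c=get_calibration(name);K=np.array(c["K"]);k1=c["k1"]
    xd=np.array([(u-K[0,2])/K[0,0],(v-K[1,2])/K[1,1]]);x=xd.copy()
    for _ in range(30): x=xd/(1+k1*(x@x))
    d=np.array([x[0],x[1],1.])
    if name=="wrist":
        T=np.array(c["tool_from_camera"]);R=np.array(obs["eef_rot"]);p=np.array(obs["tcp_pos"])
        return p+R@T[:3,3],R@T[:3,:3]@d
    return np.array(c["eye"]),np.array(c["attitude"])@d
def plane(name,u,v,z,obs=None):
    o,d=ray(name,u,v,obs);return o+d*(z-o[2])/d[2]
def pt(name,u,v,dep,obs=None):
    o,d=ray(name,u,v,obs);return o+d*dep
E
python3 - <<'E'
from h import *
o=readout.get_obs();print(o)
for n in("top","side","wrist"):
    im,d=grab_frame(n);cv2.imwrite(f"pics/{n}0.png",im);np.save(f"pics/{n}0.npy",d);print(n,get_calibration(n))
print(bot.grip_depth)
E
```

```text
{'t': 0.0, 'q': array([ 1.17848569,  0.61592601, -0.01261034,  1.42491791,  0.00808147,
        1.10338706, -0.04043526]), 'joint_velocities': array([ 0.00084157,  0.00044438, -0.00112464,  0.00169188,  0.00115661,
        0.00100288,  0.00021985]), 'joint_torque': array([ 1.34686516e-04, -4.69220316e+01,  2.59438176e-01, -1.71036136e+01,
        1.00231086e-02,  9.59019730e-03,  1.44970721e-05]), 'tcp_pos': array([ 0.23224395, -0.60626946,  0.23012744]), 'eef_rot': array([[ 9.33827610e-01,  3.57722091e-01, -9.49104858e-04],
       [ 3.57723349e-01, -9.33824505e-01,  2.40831016e-03],
       [-2.47916304e-05, -2.58846349e-03, -9.99996650e-01]]), 'wrist_force': array([-0.28456377,  0.22004984,  0.17839157]), 'ft_torque': array([ 0.01195545,  0.09462697, -0.00797329]), 'grip_width': 0.08533489029832977}
top {'K': array([[434.33731439,   0.        , 249.51210562],
       [  0.        , 434.33731439, 184.45635848],
       [  0.        ,   0.        ,   1.        ]]), 'k1': 0.01160407112891797, 'eye': array([ 0.40018702, -0.25828457,  0.95425905]), 'attitude': array([[ 0.00284957, -0.98785
[... 385 characters left out ...]
.99340935, -0.08094381,  0.08115392],
       [-0.11453871,  0.67429245, -0.72952764],
       [ 0.00432928, -0.73401484, -0.67911963]])}
wrist {'K': array([[297.15314049,   0.        , 260.98263919],
       [  0.        , 297.15314049, 191.27988143],
       [  0.        ,   0.        ,   1.        ]]), 'k1': -0.07028094535167136, 'tool_from_camera': array([[-1.04801934e-05, -9.52716136e-01, -3.03861752e-01,
         7.78115340e-02],
       [ 9.99999592e-01, -2.84314495e-04,  8.56938447e-04,
         2.79892574e-04],
       [-9.02811387e-04, -3.03861619e-01,  9.52715751e-01,
        -1.42560130e-01],
       [ 0.00000000e+00,  0.00000000e+00,  0.00000000e+00,
         1.00000000e+00]])}
-0.0187
```

View pics/top0.png

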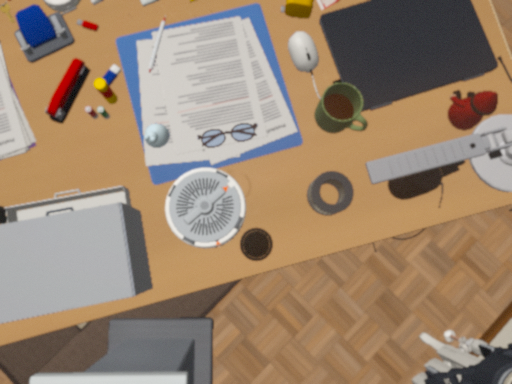

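View pics/side0.png

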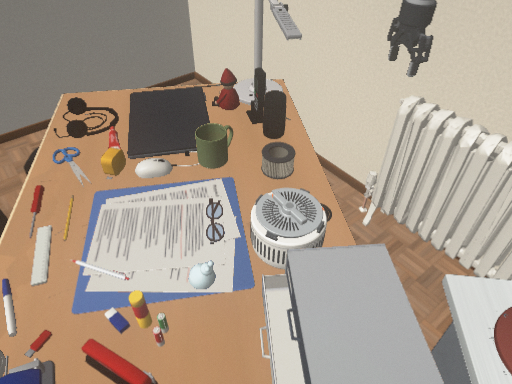

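View pics/wrist0.png

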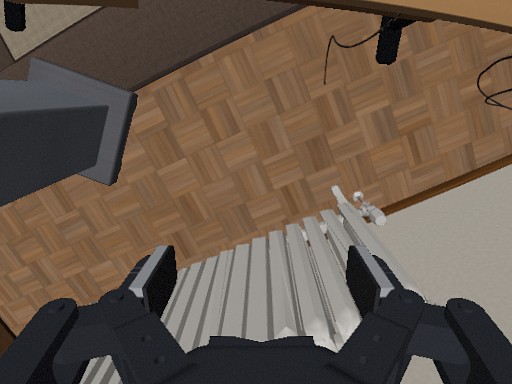

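The top view shows the lid at about (205,207), with the papers, figure (157,134) and glasses (227,134) above it, the filter ring at (330,193), a grey box to the left and a lamp head at (430,160). I'll zoom in next.

```bash
python3 - <<'E'
from h import *
im=cv2.imread("pics/top0.png");d=np.load("pics/top0.npy")
c=cv2.resize(im[155:260,150:280],None,fx=5.5,fy=5.5,interpolation=cv2.INTER_CUBIC);cv2.imwrite("pics/topc.png",c)
im2=cv2.imread("pics/side0.png")
c=cv2.resize(im2[175:275,235:345],None,fx=5.9,fy=5.9,interpolation=cv2.INTER_CUBIC);cv2.imwrite("pics/sidec.png",c)
h=cv2.cvtColor(im,cv2.COLOR_BGR2HSV)
m=((h[...,0]<16)&(h[...,1]>140)&(h[...,2]>150)).astype(np.uint8);m[:160]=0;m[255:]=0;m[:,:160]=0;m[:,255:]=0
# depth based heights
for (u,v) in [(205,207),(190,190),(240,207),(255,243),(330,175),(80,260),(130,240),(430,160),(240,240),(157,130)]:
    print(u,v,np.round(pt("top",u,v,d[v,u]),3))
E
```

```text
205 207 [ 0.486 -0.199  0.127]
190 190 [ 0.521 -0.168  0.111]
240 207 [ 0.488 -0.266  0.109]
255 243 [ 0.421 -0.3    0.003]
330 175 [ 0.562 -0.455  0.063]
80 260 [0.387 0.016 0.166]
130 240 [ 0.423 -0.063  0.14 ]
430 160 [ 0.527 -0.523  0.379]
240 240 [ 0.428 -0.267  0.001]
157 130 [ 0.661 -0.087  0.041]
```

View pics/topc.png

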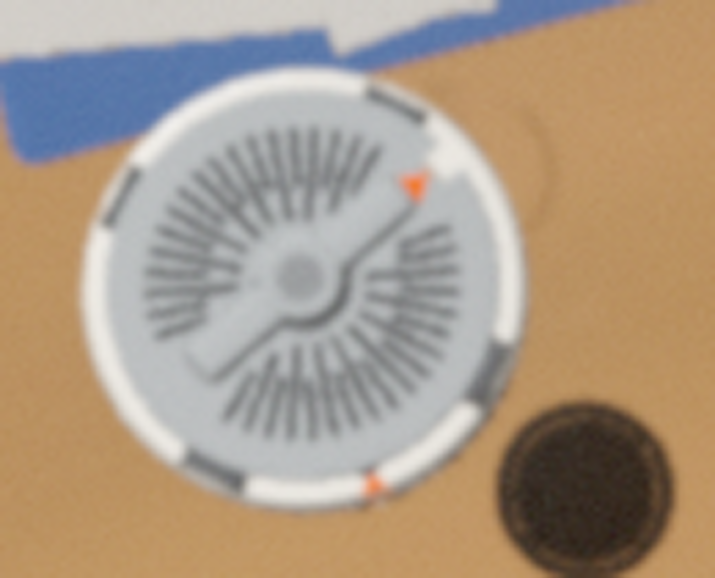

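View pics/sidec.png

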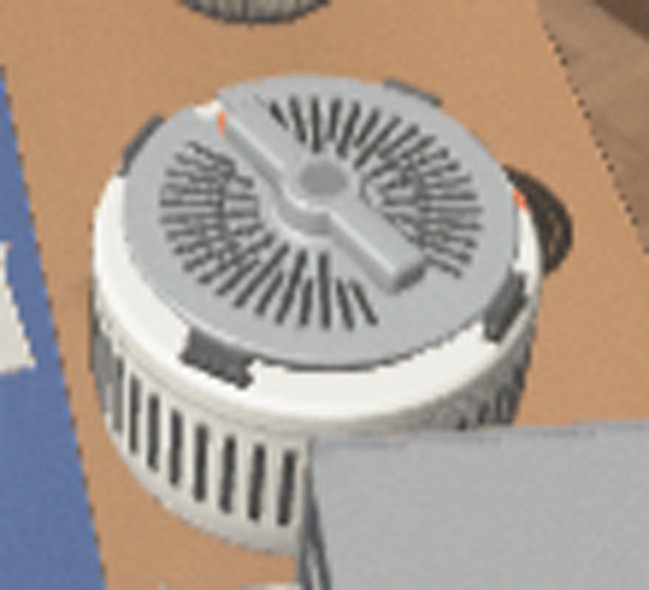

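Crop: the pad is at (299,278) and the lid's triangle and notch at (415,187) / (445,160). The orange pin mark is at (373,484) on the deck edge. I'll compute their world positions.

```bash
cat >> h.py <<'E'
def orange(im,x0,y0,x1,y1):
    h=cv2.cvtColor(im,cv2.COLOR_BGR2HSV)
    m=((h[...,0]<14)&(h[...,1]>135)&(h[...,2]>140)).astype(np.uint8)
    k=np.zeros_like(m);k[y0:y1,x0:x1]=1;m*=k
    n,l,s,c=cv2.connectedComponentsWithStats(m)
    return [(tuple(np.round(c[i],2)),s[i,4]) for i in range(1,n) if s[i,4]>=3]
E
python3 - <<'E'
from h import *
im=cv2.imread("pics/top0.png");s=cv2.imread("pics/side0.png")
print(orange(im,160,160,250,250),orange(s,240,180,335,260))
# pad: top and side
P1=plane("top",204.3,205.5,.123);P2=plane("side",235+323/5.9,175+180/5.9,.123);print("pad",P1,P2)
# clip centres -> deck circle via white mask
h=cv2.cvtColor(im,cv2.COLOR_BGR2HSV)
w=((h[...,1]<40)&(h[...,2]>200)).astype(np.uint8);w[:166]=0;w[250:]=0;w[:,:160]=0;w[:,250:]=0
cs=cv2.findContours(w,0,2)[0];p=np.vstack([c for c in cs if len(c)>8]);hl=cv2.convexHull(p)
e=cv2.fitEllipse(hl);print(e,plane("top",*e[0],.095))
E
```

```text
[((np.float64(225.17), np.float64(188.67)), np.int32(6))] [((np.float64(322.33), np.float64(208.0)), np.int32(3))]
pad [ 0.48948951 -0.19743087  0.123     ] [ 0.48931173 -0.19616714  0.123     ]
((204.45968627929688, 206.5851287841797), (78.23790740966797, 79.89765167236328), 58.01003646850586) [ 0.49034035 -0.19573766  0.095     ]
```

```bash
python3 - <<'E'
from h import *
C=np.array([.4898,-.1965])
def pol(q): v=q[:2]-C; return np.round(q,4),round(np.hypot(*v)*1e3,1),round(np.degrees(np.arctan2(v[1],v[0])),1)
print("tri",pol(plane("top",225.3,188.8,.109)),"notch",pol(plane("top",150+450/5.5,155+158/5.5,.107)))
print("mark",pol(plane("top",217.8,243.0,.095)), pol(plane("side",322.7,208.6,.095)))
print("tri side",pol(plane("side",235+222/5.9,175+121/5.9,.109)))
for n,(a,b) in {"c1":(397,103),"c2":(122,196),"c3":(214,471),"c4":(491,374)}.items(): print(n,pol(plane("top",150+a/5.5,155+b/5.5,.106)))
E
```

```text
tri (array([ 0.5242, -0.2369,  0.109 ]), np.float64(53.1), np.float64(-49.6)) notch (array([ 0.5347, -0.2496,  0.107 ]), np.float64(69.5), np.float64(-49.8))
mark (array([ 0.4189, -0.2231,  0.095 ]), np.float64(75.7), np.float64(-159.4)) (array([ 0.4185, -0.2231,  0.095 ]), np.float64(76.1), np.float64(-159.5))
tri side (array([ 0.5268, -0.2359,  0.109 ]), np.float64(54.1), np.float64(-46.8))
c1 (array([ 0.5548, -0.2303,  0.106 ]), np.float64(73.2), np.float64(-27.5))
c2 (array([ 0.5202, -0.1328,  0.106 ]), np.float64(70.6), np.float64(64.5))
c3 (array([ 0.423 , -0.1679,  0.106 ]), np.float64(72.6), np.float64(156.8))
c4 (array([ 0.4575, -0.2648,  0.106 ]), np.float64(75.6), np.float64(-115.3))
```

Centre, pin angle (about −159.5°) and notch angle (about −49.5°) agree between views and with the clips at ±45°. So the lid must turn about −110°. Plan: straddle the notch end of the bar with nearly closed fingers, sweep round the axis, then press the pad.

```bash
cat >> h.py <<'E'
C=np.array([.4898,-.1965])
def need(p,ax):
    """delta (cm, tool axes now) and turn about tool z (deg) to TCP p with tool x at world angle ax deg, plus tilt to vertical"""
    o=readout.get_obs();R=np.array(o["eef_rot"]);a=np.radians(ax)
    x=np.array([np.cos(a),np.sin(a),0]);z=np.array([0,0,-1.]);Rt=np.c_[x,np.cross(z,x),z]
    from scipy.spatial.transform import Rotation as S
    return np.round(R.T@(np.array(p)-o["tcp_pos"])*100,2),np.round(np.degrees(S.from_matrix(R.T@Rt).as_rotvec()),1)
def onbar(phi,r,z): return [C[0]+r*np.cos(np.radians(phi)),C[1]+r*np.sin(np.radians(phi)),z]
E
python3 - <<'E'
from h import *
print(need(onbar(-49.5,.034,.2),130.5))
for u,v in[(370,170),(375,182),(480,135),(484,150)]:
    d=np.load("pics/top0.npy");print(pt("top",u,v,d[v,u]))
E
```

```text
(array([ 39.85, -25.86,   3.09]), array([-1.000e-01, -1.000e-01, -1.095e+02]))
[ 0.51182707 -0.43980603  0.37928725]
[ 0.49576031 -0.44674766  0.37685508]
[ 0.56498216 -0.60032888  0.37032064]
[ 0.54149582 -0.59964749  0.37811283]
```

```bash
python3 -m creep '[{"grip":60,"delta_pos":[3.5,-2.6,0],"delta_rot":[0,0,-10]},{"grip":120,"delta_pos":[7.2,-5.2,0],"delta_rot":[0,0,-20]},{"grip":160,"delta_pos":[11,-7.8,0],"delta_rot":[0,0,-30]},{"grip":160,"delta_pos":[14.5,-10.4,0],"delta_rot":[0,0,-40]},{"grip":160,"delta_pos":[18,-13,0],"delta_rot":[0,0,-50]}]' 20; python3 -c "
from h import *
print(need(onbar(-49.5,.034,.2),130.5))"
```

```text
t: 0.78
tcp_pos: [0.3546, -0.4198, 0.2311]
eef_rot: [[0.321, 0.947, -0.0], [0.947, -0.321, 0.0], [0.0, -0.0, -1.0]]
wrist_force: [1.0, -1.0, -0.2]
grip_width: 0.032
(array([23.74,  8.56,  3.12]), array([ -0. ,  -0. , -59.2]))
```

```bash
python3 -m creep '[{"grip":180,"delta_pos":[4.7,1.7,0],"delta_rot":[0,0,-10]},{"grip":190,"delta_pos":[9.4,3.4,0],"delta_rot":[0,0,-20]},{"grip":192,"delta_pos":[14,5.1,0],"delta_rot":[0,0,-30]},{"grip":192,"delta_pos":[19,6.8,1],"delta_rot":[0,0,-40]},{"grip":192,"delta_pos":[23.7,8.6,3.1],"delta_rot":[0,0,-50]}]' 20;python3 -m creep '[{"grip":192,"delta_pos":[0,0,0],"delta_rot":[0,0,-9.2]},{"grip":192,"delta_pos":[0,0,0],"delta_rot":[0,0,-9.2]}]'; python3 - <<'E'
from h import *
print(need(onbar(-49.5,.034,.2),130.5))
o=readout.get_obs();im,d=grab_frame("wrist");cv2.imwrite("pics/w1.png",im);np.save("pics/w1.npy",d);print(o["tcp_pos"],o["q"])
im,d=grab_frame("side");cv2.imwrite("pics/s1.png",im)
E
```

```text
t: 1.4
tcp_pos: [0.5142, -0.2241, 0.2008]
eef_rot: [[-0.519, 0.855, 0.002], [0.855, 0.519, -0.001], [-0.002, 0.001, -1.0]]
wrist_force: [-0.3, -0.8, -0.7]
grip_width: 0.0209
t: 1.65
tcp_pos: [0.5125, -0.225, 0.1997]
eef_rot: [[-0.644, 0.765, -0.001], [0.765, 0.644, 0.001], [0.001, -0.0, -1.0]]
wrist_force: [-0.3, -0.5, -0.2]
grip_width: 0.0213
(array([ 0.24,  0.12, -0.03]), array([-0. , -0.1, -0.4]))
[ 0.51250873 -0.22498402  0.19966879] [ 0.7241979   0.55948935 -0.54723791  1.72004389  0.34328673  0.9604012
  0.74486724]
```

View pics/w1.png

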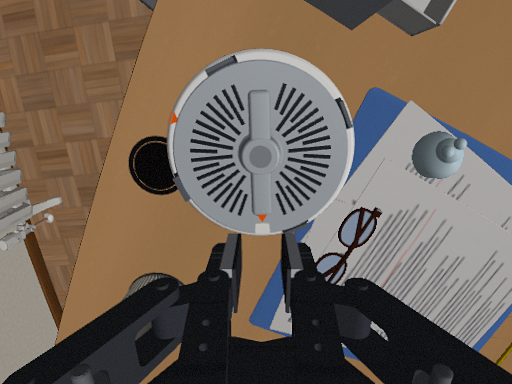

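View pics/s1.png

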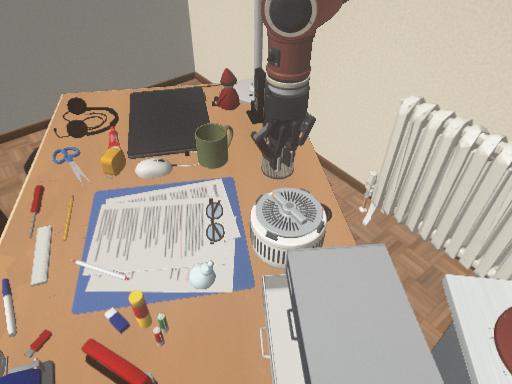

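The wrist view shows the pad at (261,156), triangle (262,218), notch (262,229) and pin mark (174,119), with the fingers centred on the bar's column. I'll cross-check in world coordinates.

```bash
python3 - <<'E'
from h import *
o=readout.get_obs();im=cv2.imread("pics/w1.png")
print(orange(im,150,80,360,240))
p=plane("wrist",261,156,.123,o);t=plane("wrist",262,217.5,.109,o);m=plane("wrist",174,118.5,.095,o)
ang=lambda q,c:np.degrees(np.arctan2(*(q-c)[[1,0]]))
print(p,t,m,ang(t,p),ang(m,p),np.linalg.norm((t-p)[:2]),np.linalg.norm((m-p)[:2]))
d=np.load("pics/w1.npy");print(pt("wrist",261,156,d[156,261],o))
print(need(onbar(-49.5,.034,.125),130.5))
E
```

```text
[((np.float64(169.39), np.float64(116.28)), np.int32(18)), ((np.float64(173.56), np.float64(118.47)), np.int32(45)), ((np.float64(261.58), np.float64(216.86)), np.int32(36))]
[ 0.48963939 -0.1995248   0.123     ] [ 0.52596815 -0.24164342  0.109     ] [ 0.4182527  -0.22542245  0.095     ] -49.221094743094774 -160.06025284910655 0.05562155410044964 0.07593910653580412
[ 0.48957761 -0.19945013  0.12350087]
(array([0.32, 0.23, 7.52]), array([-0. ,  0. , -0.6]))
```

```bash
sed -i 's/^C=.*/C=np.array([.4896,-.1975])/' h.py; python3 - <<'E'
from h import *
print(need(onbar(-49.5,.034,.114),130.5))
E
```

```text
(array([0.25, 0.15, 8.62]), array([-0. ,  0. , -0.6]))
```

```bash
python3 -m creep '[{"grip":176,"delta_pos":[0.25,0.15,3],"delta_rot":[0,0,-0.5]},{"grip":176,"delta_pos":[0.25,0.15,5.5],"delta_rot":[0,0,-0.5]},{"grip":176,"delta_pos":[0.25,0.15,7],"delta_rot":[0,0,-0.5]},{"grip":176,"delta_pos":[0.25,0.15,8],"delta_rot":[0,0,-0.5]},{"grip":176,"delta_pos":[0.25,0.15,8.6],"delta_rot":[0,0,-0.5]}]' 20; python3 - <<'E'
from h import *
im,d=grab_frame("wrist");cv2.imwrite("pics/w2.png",im);im,d=grab_frame("side");cv2.imwrite("pics/s2.png",cv2.resize(im[120:280,200:360],None,fx=3.7,fy=3.7,interpolation=2))
print(need(onbar(-49.5,.034,.114),130.5), readout.get_obs()["wrist_force"])
E
```

```text
t: 2.38
tcp_pos: [0.5125, -0.2226, 0.1143]
eef_rot: [[-0.651, 0.759, 0.001], [0.759, 0.651, -0.0], [-0.001, 0.0, -1.0]]
wrist_force: [-0.5, -0.2, 1.6]
grip_width: 0.0262
(array([-0.04, -0.1 ,  0.02]), array([-0. , -0. ,  0.1])) [-0.82963303  0.26051165  0.48058382]
```

View pics/w2.png

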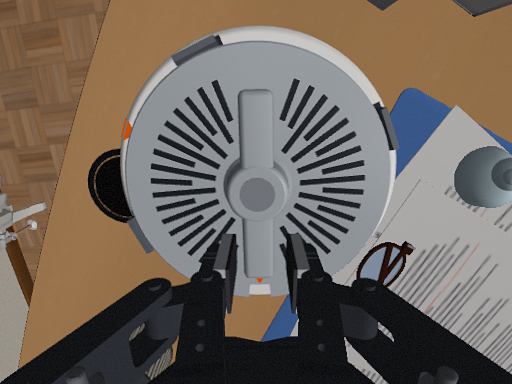

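View pics/s2.png

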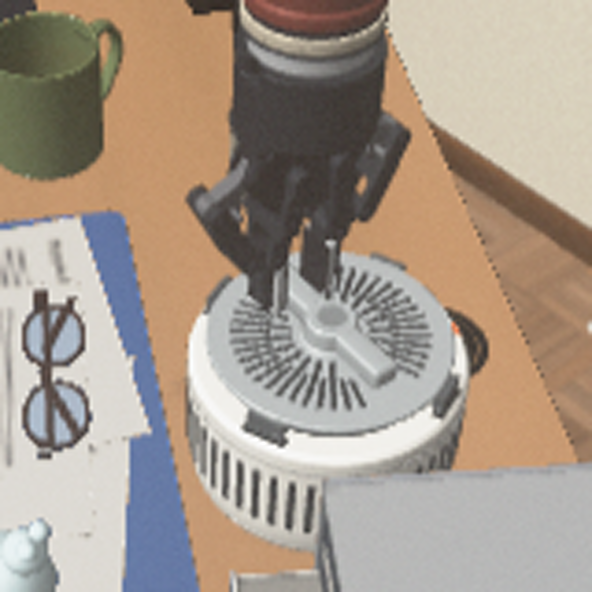

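The bar lies cleanly between the fingertips (columns 243–272, with the pads at 236 and 286), and there is no contact force. I'll narrow the gap and begin the sweep.

```bash
python3 -m creep '[{"grip":192,"delta_pos":[0.0,-0.47,0],"delta_rot":[0,0,8]},{"grip":192,"delta_pos":[0.1,-1.0,0],"delta_rot":[0,0,16]},{"grip":192,"delta_pos":[0.27,-1.44,0],"delta_rot":[0,0,24]},{"grip":192,"delta_pos":[0.5,-1.85,0],"delta_rot":[0,0,32]},{"grip":192,"delta_pos":[0.77,-2.24,0],"delta_rot":[0,0,40]}]' 20; python3 - <<'E'
from h import *
im,d=grab_frame("wrist");cv2.imwrite("pics/w3.png",im)
for k in range(1,6):print(need(onbar(-89.5-8*k,.034,.114),90.5-8*k))
E
```

```text
t: 3.1
tcp_pos: [0.4925, -0.2316, 0.1156]
eef_rot: [[-0.007, 1.0, 0.006], [1.0, 0.007, -0.001], [-0.001, 0.006, -1.0]]
wrist_force: [2.5, -0.6, 0.8]
grip_width: 0.0211
(array([ 0.04, -0.63,  0.15]), array([0.2, 0.1, 7.7]))
(array([ 0.14, -1.09,  0.15]), array([ 0.2,  0.1, 15.7]))
(array([ 0.3 , -1.54,  0.15]), array([ 0.2,  0. , 23.7]))
(array([ 0.52, -1.96,  0.15]), array([ 0.2,  0. , 31.7]))
(array([ 0.8 , -2.34,  0.15]), array([ 0.2,  0. , 39.7]))
```

View pics/w3.png

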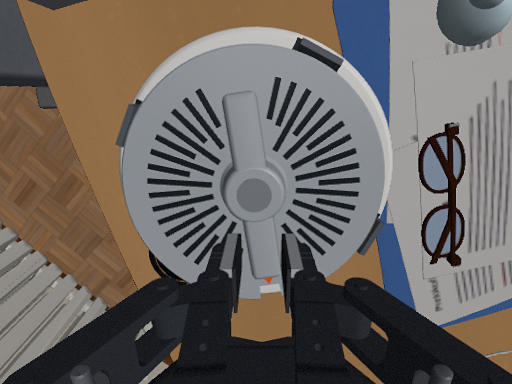

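The lid follows: the bar is tilted about 7° behind the tool within the slack, and the push is about 2.5 N. Continuing.

```bash
python3 -m creep '[{"grip":192,"delta_pos":[0.03,-0.55,0.05],"delta_rot":[0,0,8]},{"grip":192,"delta_pos":[0.14,-1.05,0.1],"delta_rot":[0,0,16]},{"grip":192,"delta_pos":[0.3,-1.5,0.1],"delta_rot":[0,0,24]},{"grip":192,"delta_pos":[0.52,-1.93,0.1],"delta_rot":[0,0,32]},{"grip":192,"delta_pos":[0.8,-2.32,0.1],"delta_rot":[0,0,40]}]' 20; python3 - <<'E'
from h import *
im,d=grab_frame("wrist");cv2.imwrite("pics/w4.png",im)
for k in range(1,6):print(need(onbar(-129.5-6*k,.034,.114),50.5-6*k))
E
```

```text
t: 3.78
tcp_pos: [0.4689, -0.2243, 0.1144]
eef_rot: [[0.636, 0.772, 0.005], [0.772, -0.636, -0.002], [0.001, 0.005, -1.0]]
wrist_force: [1.7, -2.2, -0.2]
grip_width: 0.0212
(array([ 0.01, -0.35,  0.03]), array([ 0.2, -0.1,  5.9]))
(array([ 0.07, -0.7 ,  0.03]), array([ 0.2, -0.1, 11.9]))
(array([ 0.16, -1.05,  0.03]), array([ 0.2, -0.1, 17.9]))
(array([ 0.29, -1.38,  0.03]), array([ 0.2, -0.1, 23.9]))
(array([ 0.45, -1.7 ,  0.02]), array([ 0.2, -0.1, 29.9]))
```

View pics/w4.png

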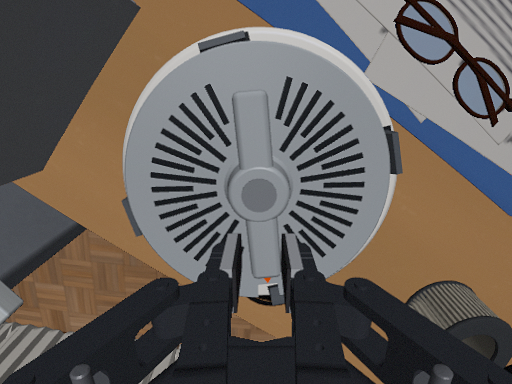

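```bash
python3 -m creep '[{"grip":192,"delta_pos":[0.01,-0.35,0],"delta_rot":[0,0,6]},{"grip":192,"delta_pos":[0.07,-0.7,0],"delta_rot":[0,0,12]},{"grip":192,"delta_pos":[0.16,-1.05,0],"delta_rot":[0,0,18]},{"grip":192,"delta_pos":[0.29,-1.38,0],"delta_rot":[0,0,24]},{"grip":192,"delta_pos":[0.45,-1.7,0],"delta_rot":[0,0,30]}]' 20; python3 - <<'E'
from h import *
o=readout.get_obs();im,d=grab_frame("wrist");cv2.imwrite("pics/w5.png",im)
im,d=grab_frame("top");cv2.imwrite("pics/t5.png",cv2.resize(im[155:260,150:280],None,fx=5.5,fy=5.5,interpolation=2))
for k in (2,4,6):print(need(onbar(-159.5-k,.034,.114),20.5-k))
E
```

```text
t: 4.45
tcp_pos: [0.4584, -0.2102, 0.1142]
eef_rot: [[0.936, 0.353, 0.004], [0.353, -0.936, -0.002], [0.003, 0.004, -1.0]]
wrist_force: [2.2, -2.1, -0.1]
grip_width: 0.021
(array([-0.  , -0.12,  0.01]), array([ 0.1, -0.1,  2.4]))
(array([ 0.  , -0.24,  0.01]), array([ 0.1, -0.1,  4.4]))
(array([ 0.01, -0.36,  0.01]), array([ 0.1, -0.1,  6.4]))
```

View pics/w5.png

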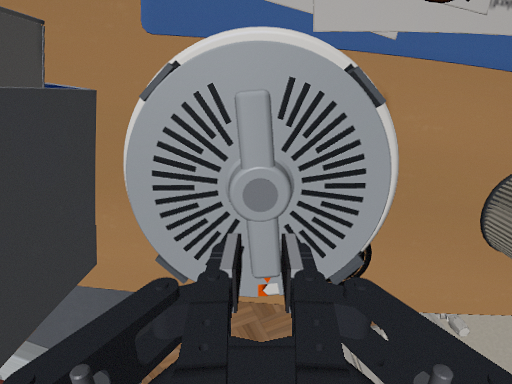

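View pics/t5.png

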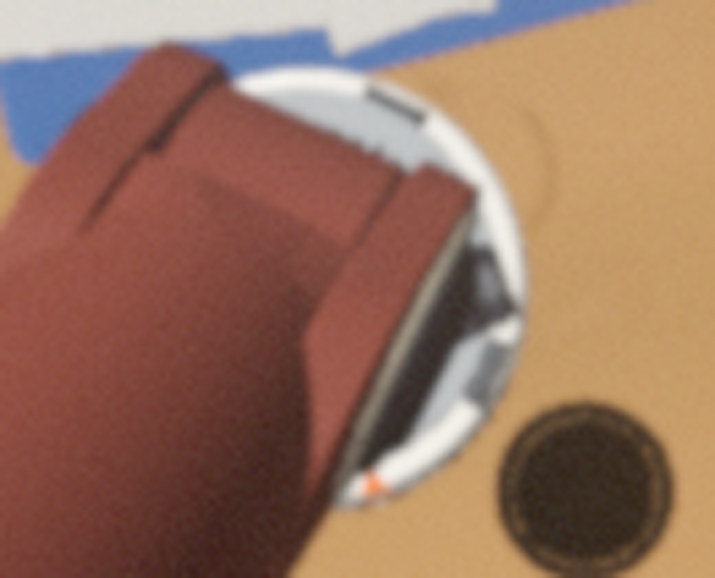

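The wrist view shows the bar still lagging the tool, with the triangle at (267,280). The pin's orange is already visible in the left part of the notch at (263,290). Measuring angles.

```bash
python3 - <<'E'
from h import *
o=readout.get_obs();im=cv2.imread("pics/w5.png")
print(orange(im,235,260,300,310))
ang=lambda a,b:np.degrees(np.arctan2(*(a-b)[[1,0]]))
p=plane("wrist",261,194.5,.123,o);f=plane("wrist",252.5,93,.123,o);t=plane("wrist",267,280,.109,o)
print(p,"bar",ang(p,f),ang(t,p),"tri r",np.linalg.norm((t-p)[:2]))
for u,v in[(161,81),(366,86),(172,268),(346,268)]:
    q=plane("wrist",u,v,.106,o);print("clip",ang(q,p),np.linalg.norm((q-p)[:2]))
cv2.imwrite("pics/w5c.png",cv2.resize(im[225:310,200:320],None,fx=6,fy=6,interpolation=2))
E
```

```text
[((np.float64(266.83), np.float64(279.33)), np.int32(18)), ((np.float64(261.01), np.float64(290.47)), np.int32(73))]
[ 0.48931682 -0.19781888  0.123     ] bar -154.58909567278997 -155.5908541893518 tri r 0.0569563292103588
clip 63.64107781808926 0.07114064529698581
clip -24.840274671963165 0.07151661587966858
clip 155.19113150859124 0.07286757003059467
clip -114.77946850209464 0.07144661090608105
```

View pics/w5c.png

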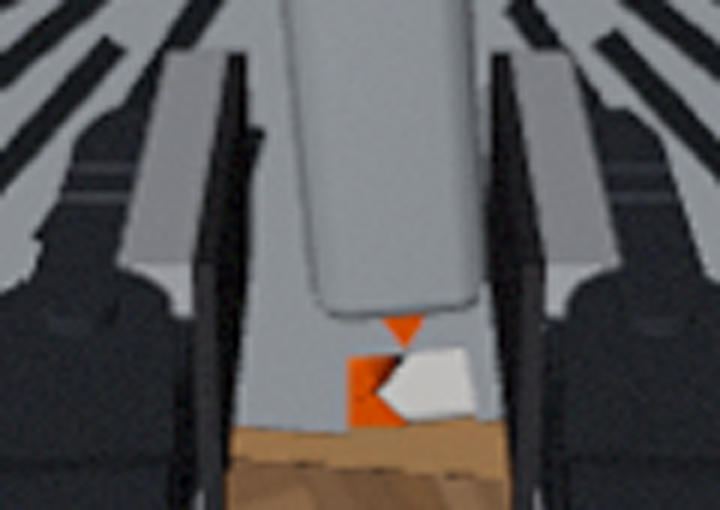

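Pin direction is about −159.8° by three clips and the mark. The lid is at about −155°, so push about 4.8° more.

```bash
python3 -m creep '[{"grip":192,"delta_pos":[0,-0.14,0],"delta_rot":[0,0,2.5]},{"grip":192,"delta_pos":[0,-0.29,0],"delta_rot":[0,0,5]},{"grip":192,"delta_pos":[0,-0.29,0],"delta_rot":[0,0,5]}]' 20; python3 - <<'E'
from h import *
o=readout.get_obs();im,d=grab_frame("wrist");cv2.imwrite("pics/w6.png",im)
cv2.imwrite("pics/w6c.png",cv2.resize(im[80:310,150:380],None,fx=2.6,fy=2.6,interpolation=2))
print(orange(im,235,260,300,310),o["eef_rot"])
E
```

```text
t: 4.92
tcp_pos: [0.4566, -0.2068, 0.1138]
eef_rot: [[0.963, 0.27, 0.002], [0.27, -0.963, -0.001], [0.002, 0.002, -1.0]]
wrist_force: [2.9, -3.5, 1.0]
grip_width: 0.021
[((np.float64(266.35), np.float64(278.2)), np.int32(20)), ((np.float64(269.57), np.float64(289.04)), np.int32(127))] [[ 0.96273315  0.27044418  0.00219939]
 [ 0.27044682 -0.96273439 -0.00100426]
 [ 0.00184583  0.00156166 -0.99999708]]
```

View pics/w6c.png

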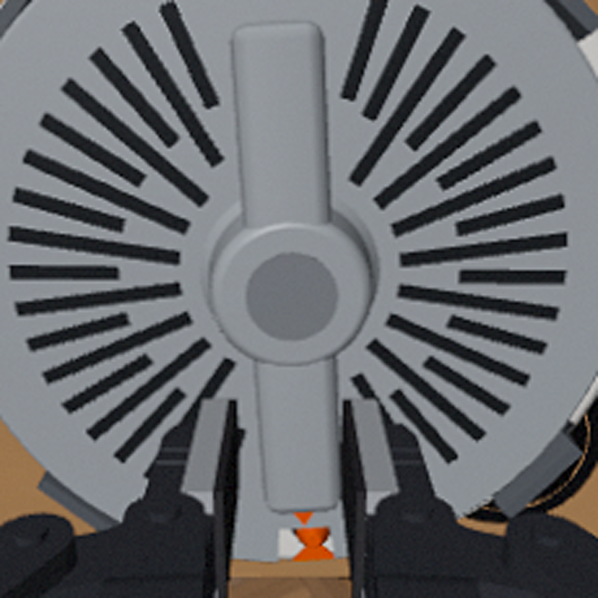

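```bash
python3 - <<'E'
from h import *
o=readout.get_obs()
im=cv2.imread("pics/w6.png");cv2.imwrite("pics/w6d.png",cv2.resize(im[255:305,235:305],None,fx=10,fy=10,interpolation=2))
ang=lambda a,b:np.degrees(np.arctan2(*(a-b)[[1,0]]))
U=lambda x,y:(150+x/2.6,80+y/2.6)
p=plane("wrist",*U(292,297),.123,o);f=plane("wrist",*U(280,27),.123,o);t=plane("wrist",266.3,278.5,.109,o)
n=plane("wrist",*U(305.5,528),.109,o);pin=plane("wrist",*U(312,537),.1035,o);mk=plane("wrist",*U(314,553),.095,o)
c2=np.array([*C,0])
for k,q in dict(f=f,t=t,n=n,pin=pin,mk=mk).items(): print(k,ang(q,p)%360-360,ang(q,c2)%360-360,np.linalg.norm((q-p)[:2]))
print(p)
for u,v in[U(43,490),U(540,475)]:
    q=plane("wrist",u,v,.106,o);print("clip",ang(q,p),np.linalg.norm((q-p)[:2]))
E
```

```text
f -341.80849414794045 -343.0130529323461 0.04684844978701413
t -161.75650323340304 -160.76891150242818 0.05589302370923676
n -161.1960281708209 -160.26603740224024 0.05904540648687502
pin -160.01955734843375 -159.1902418330912 0.06545395706503987
mk -159.97203609499297 -159.25972720127996 0.076262848819739
[ 0.48938152 -0.19859652  0.123     ]
clip 148.24689115664185 0.0758976813545568
clip -114.7940372271578 0.0733340188629559
```

View pics/w6d.png

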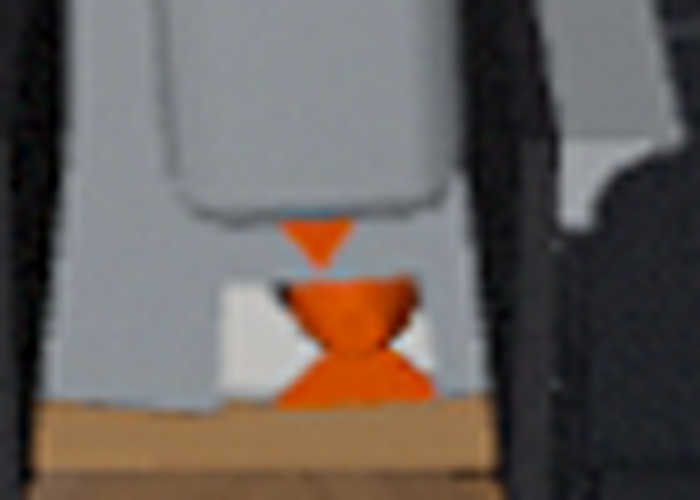

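Now the lid is about 1.5° past: the notch spans columns 220–435 with the pin centred at 352. I'll push back slightly with the other fingertip across the slack.

```bash
python3 -m creep '[{"grip":192,"delta_pos":[0,0.24,0],"delta_rot":[0,0,-4]},{"grip":192,"delta_pos":[0.03,0.42,0],"delta_rot":[0,0,-7]},{"grip":192,"delta_pos":[0.03,0.51,0],"delta_rot":[0,0,-8.5]},{"grip":192,"delta_pos":[0.03,0.51,0],"delta_rot":[0,0,-8.5]}]' 20; python3 - <<'E'
from h import *
o=readout.get_obs();im,d=grab_frame("wrist");cv2.imwrite("pics/w7.png",im)
cv2.imwrite("pics/w7d.png",cv2.resize(im[225:305,225:305],None,fx=7,fy=7,interpolation=2))
E
```

```text
t: 5.48
tcp_pos: [0.4561, -0.2105, 0.1128]
eef_rot: [[0.913, 0.409, -0.003], [0.409, -0.913, 0.002], [-0.002, -0.003, -1.0]]
wrist_force: [0.2, -0.4, 0.8]
grip_width: 0.021
```

View pics/w7d.png

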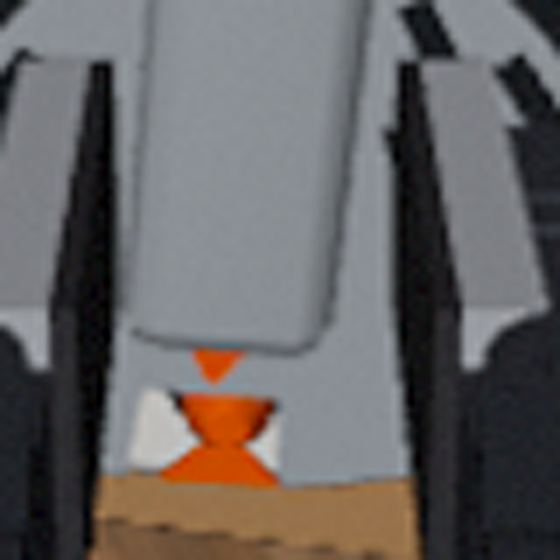

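The lid has not yet moved back (force about 0, so still in the slack). The notch centre is at about 209 and the pin at 225, i.e. about 1.3° to go. Pushing a little further.

```bash
python3 -m creep '[{"grip":192,"delta_pos":[0,0.12,0],"delta_rot":[0,0,-2]},{"grip":192,"delta_pos":[0,0.18,0],"delta_rot":[0,0,-3]},{"grip":192,"delta_pos":[0,0.18,0],"delta_rot":[0,0,-3]}]' 20; python3 - <<'E'
from h import *
o=readout.get_obs();im,d=grab_frame("wrist");cv2.imwrite("pics/w8.png",im)
cv2.imwrite("pics/w8d.png",cv2.resize(im[225:305,225:305],None,fx=7,fy=7,interpolation=2))
E
```

```text
t: 5.9
tcp_pos: [0.4573, -0.2122, 0.1131]
eef_rot: [[0.889, 0.457, -0.002], [0.457, -0.889, 0.001], [-0.001, -0.002, -1.0]]
wrist_force: [-1.5, 1.6, -0.8]
grip_width: 0.0211
```

View pics/w8d.png

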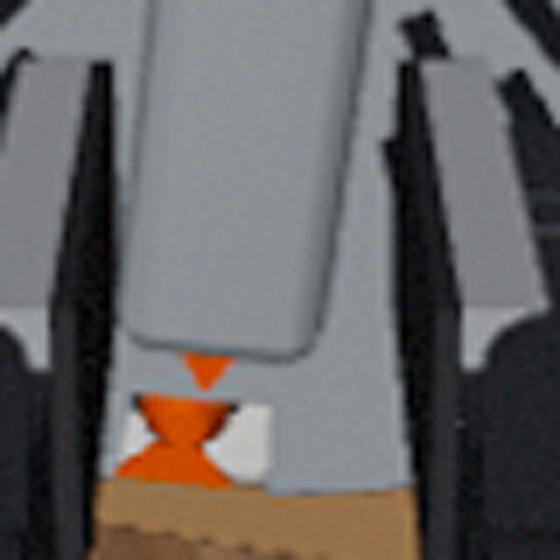

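The lid is now about 1° short (notch centre 198, pin 187). That is within tolerance, but there is plenty of time for one finer nudge forward.

```bash
python3 - <<'E'
from h import *
o=readout.get_obs();ang=lambda a,b:np.degrees(np.arctan2(*(a-b)[[1,0]]))
U=lambda x,y:(225+x/7,225+y/7)
c=np.array([.4895,-.1978,0])
n=plane("wrist",*U(199,420),.109,o);n2=plane("wrist",*U(196,440),.105,o);pin=plane("wrist",*U(187,437),.1035,o);t=plane("wrist",*U(206,368),.109,o)
for q in(n,n2,pin,t):print(ang(q,c),np.linalg.norm((q-c)[:2]))
for a in(-160.5,-162.8):print(need(onbar(a,.034,.1135),a+180))
E
```

```text
-158.06665270589392 0.0616970722507498
-158.02374410136667 0.06658292902217235
-158.6602375415359 0.06743652832682157
-157.91025717989592 0.056600123003189964
(array([ 0.18, -0.31, -0.04]), array([-0.1,  0.1,  7.7]))
(array([ 0.2 , -0.45, -0.04]), array([-0.1,  0.1, 10. ]))
```

Only about 0.7° off by direct measurement of notch versus pin, so that is good. Back off the contact, lift straight up, close the fingers and go over the pad.

```bash
python3 -m creep '[{"grip":192,"delta_pos":[0,-0.15,0],"delta_rot":[0,0,2]},{"grip":192,"delta_pos":[0,-0.15,-2],"delta_rot":[0,0,2]},{"grip":192,"delta_pos":[0,-0.15,-4],"delta_rot":[0,0,2]},{"grip":255,"delta_pos":[0,-0.15,-4],"delta_rot":[0,0,2]},{"grip":255,"delta_pos":[0,-0.15,-4],"delta_rot":[0,0,2]}]' 40; python3 - <<'E'
from h import *
o=readout.get_obs();im,d=grab_frame("wrist");cv2.imwrite("pics/w9.png",im)
print(orange(im,230,210,300,290),need([.4895,-.198,.13],20.2))
p=[.4895,-.198,.123]
E
```

```text
t: 6.58
tcp_pos: [0.4573, -0.2118, 0.153]
eef_rot: [[0.905, 0.425, 0.0], [0.425, -0.905, -0.0], [-0.0, 0.0, -1.0]]
wrist_force: [0.1, 0.1, -0.3]
grip_width: -0.0004
[] (array([3.52, 0.15, 2.26]), array([-0. ,  0. ,  4.9]))
```

View pics/w9.png

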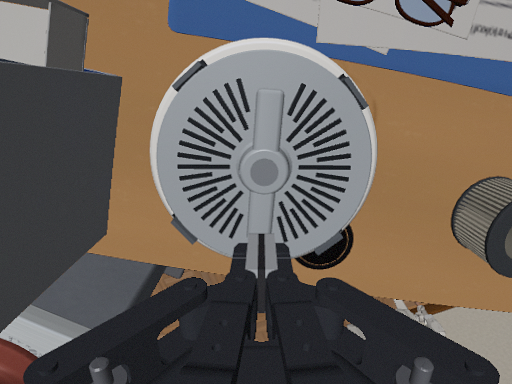

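The fingers are shut and clear, and the pad is seen at (264,172).

```bash
python3 - <<'E'
from h import *
o=readout.get_obs();print(plane("wrist",264,171.5,.123,o))
E
python3 -m creep '[{"grip":255,"delta_pos":[1.7,0.07,0],"delta_rot":[0,0,2.5]},{"grip":255,"delta_pos":[3.5,0.13,0.8],"delta_rot":[0,0,5]},{"grip":255,"delta_pos":[3.5,0.13,1.8],"delta_rot":[0,0,5]},{"grip":255,"delta_pos":[3.5,0.13,2.3],"delta_rot":[0,0,5]},{"grip":255,"delta_pos":[3.5,0.13,2.3],"delta_rot":[0,0,5]}]'
python3 - <<'E'
from h import *
im,d=grab_frame("wrist");cv2.imwrite("pics/w10.png",im)
im,d=grab_frame("side");cv2.imwrite("pics/s10.png",cv2.resize(im[120:280,200:360],None,fx=3.7,fy=3.7,interpolation=2))
print(need([.4895,-.198,.123],20.2))
E
```

```text
[ 0.48986739 -0.19866441  0.123     ]
t: 7.25
tcp_pos: [0.4882, -0.1983, 0.1296]
eef_rot: [[0.939, 0.344, -0.002], [0.344, -0.939, 0.0], [-0.002, -0.001, -1.0]]
wrist_force: [0.1, 1.1, 0.0]
grip_width: 0.0001
(array([ 0.05, -0.02,  0.74]), array([ 0. ,  0. , -0.1]))
```

View pics/w10.png

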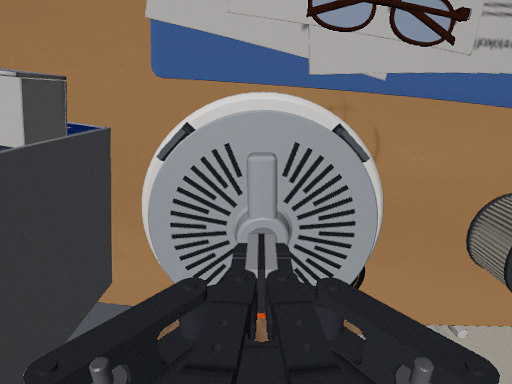

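View pics/s10.png

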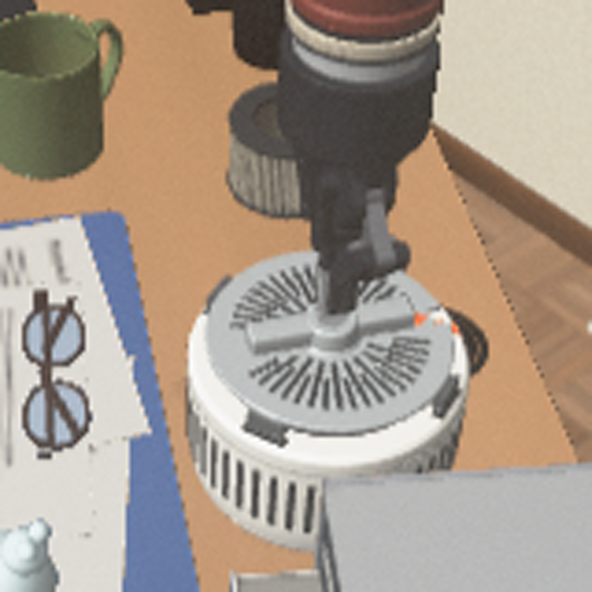

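The fingertips stand over the pad, and the notch lines up with the orange mark in the side view. Pressing gently.

```bash
python3 -m creep '[{"grip":255,"delta_pos":[0.05,0,0.5],"delta_rot":[0,0,0]},{"grip":255,"delta_pos":[0.05,0,0.7],"delta_rot":[0,0,0]},{"grip":255,"delta_pos":[0.05,0,0.9],"delta_rot":[0,0,0]},{"grip":255,"delta_pos":[0.05,0,1.1],"delta_rot":[0,0,0]},{"grip":255,"delta_pos":[0.05,0,1.3],"delta_rot":[0,0,0]}]'
```

```text
t: 7.98
tcp_pos: [0.4909, -0.1981, 0.1202]
eef_rot: [[0.939, 0.344, 0.003], [0.344, -0.939, -0.001], [0.002, 0.002, -1.0]]
wrist_force: [-5.1, 1.7, 22.2]
grip_width: -0.0
```

```bash
python3 -m creep '[{"grip":255,"delta_pos":[0,0,0.2],"delta_rot":[0,0,0]},{"grip":255,"delta_pos":[0,0,0.35],"delta_rot":[0,0,0]},{"grip":255,"delta_pos":[0,0,0.5],"delta_rot":[0,0,0]}]'
```

```text
t: 8.35
tcp_pos: [0.4905, -0.1977, 0.1131]
eef_rot: [[0.939, 0.345, 0.001], [0.345, -0.939, -0.0], [0.001, 0.001, -1.0]]
wrist_force: [-3.6, 2.2, 17.1]
grip_width: -0.0002
```

```bash
python3 -m creep '[{"grip":255,"delta_pos":[0,0,0.15],"delta_rot":[0,0,0]},{"grip":255,"delta_pos":[0,0,0.25],"delta_rot":[0,0,0]},{"grip":255,"delta_pos":[0,0,0.25],"delta_rot":[0,0,0]}]'
```

```text
t: 8.72
tcp_pos: [0.4906, -0.1978, 0.113]
eef_rot: [[0.939, 0.344, 0.002], [0.344, -0.939, -0.0], [0.002, 0.001, -1.0]]
wrist_force: [-5.0, 2.3, 23.3]
grip_width: 0.0002
```

Bottomed at z = 0.113, the home height, with the force rising and no further travel. Retract and look.

```bash
python3 -m creep '[{"grip":255,"delta_pos":[0,0,-0.8],"delta_rot":[0,0,0]},{"grip":255,"delta_pos":[0,0,-3],"delta_rot":[0,0,0]},{"grip":255,"delta_pos":[0,0,-7],"delta_rot":[0,0,0]},{"grip":255,"delta_pos":[-3,0,-10],"delta_rot":[0,0,0]},{"grip":255,"delta_pos":[-6,0,-10],"delta_rot":[0,0,0]}]'
python3 - <<'E'
from h import *
o=readout.get_obs()
im,d=grab_frame("wrist");cv2.imwrite("pics/w11.png",im);np.save("pics/w11.npy",d)
im,d=grab_frame("side");cv2.imwrite("pics/s11.png",cv2.resize(im[120:280,200:360],None,fx=3.7,fy=3.7,interpolation=2));np.save("pics/s11.npy",d);cv2.imwrite("pics/s11f.png",im)
E
```

```text
t: 9.35
tcp_pos: [0.4345, -0.2193, 0.2116]
eef_rot: [[0.939, 0.345, 0.004], [0.345, -0.939, -0.002], [0.003, 0.004, -1.0]]
wrist_force: [-1.2, -0.7, -0.8]
grip_width: -0.0
```

View pics/w11.png

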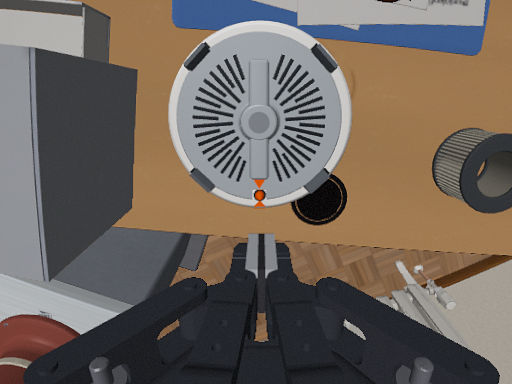

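View pics/s11.png

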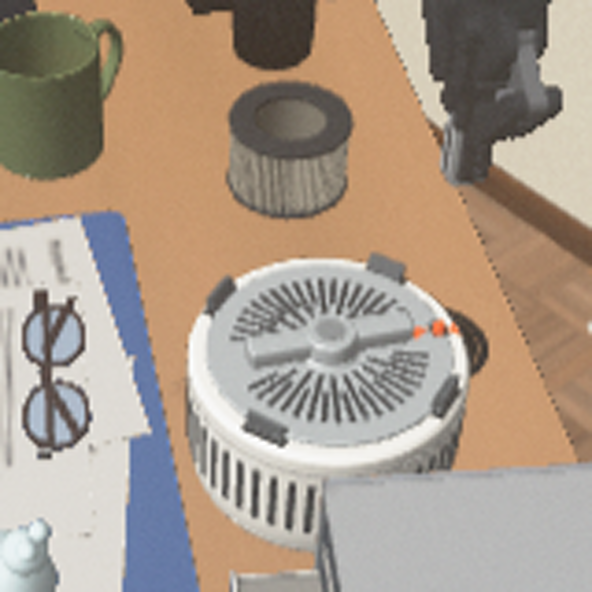

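The pin stands in the notch at (260,195) in the wrist view, in line with the triangle and the mark, and all four clips lie over the plate's rim. I'll check flatness by depth, and that the other objects haven't moved.

```bash
python3 - <<'E'
from h import *
o=readout.get_obs();d=np.load("pics/w11.npy")
# plate outer ring pixels
P=[]
c=np.array([.4897,-.1982])
for v in range(20,210):
    for u in range(165,355):
        if d[v,u]>0:
            q=pt("wrist",u,v,d[v,u],o);r=np.hypot(*(q[:2]-c))
            if .055<r<.064 and q[2]>.08:P.append(q)
P=np.array(P);A=np.c_[P[:,:2]-c,np.ones(len(P))];s=np.linalg.lstsq(A,P[:,2],rcond=None)[0]
print(len(P),"plate top z",s[2],"tilt deg",np.degrees(s[:2]),"median",np.median(P[:,2]))
a=cv2.imread("pics/side0.png");b=cv2.imread("pics/s11f.png")
for n,(x0,y0,x1,y1) in dict(fig=(185,255,220,295),glasses=(200,195,228,245),filt=(258,142,298,180)).items():
    print(n,np.abs(a[y0:y1,x0:x1].astype(int)-b[y0:y1,x0:x1]).mean())
print(o["t"],o["wrist_force"])
E
```

```text
Traceback (most recent call last):
  File "h.py", line 15, in pt
    o,d=ray(name,u,v,obs);return o+d*dep
        ~~~^^^^^^^^^^^^^^
  File "h.py", line 4, in ray
    c=get_calibration(name);K=np.array(c["K"]);k1=c["k1"]
ValueError: time passes only in moves, steps and waits
```

```bash
sed -i 's/^def ray/import functools\nget_calibration=functools.lru_cache(get_calibration)\ndef ray/' h.py; python3 - <<'E'
from h import *
o=readout.get_obs();d=np.load("pics/w11.npy")
P=[];c=np.array([.4897,-.1982])
for v in range(20,210,2):
    for u in range(165,355,2):
        if d[v,u]>0:
            q=pt("wrist",u,v,d[v,u],o);r=np.hypot(*(q[:2]-c))
            if .055<r<.064 and .08<q[2]<.13:P.append(q)
P=np.array(P);A=np.c_[P[:,:2]-c,np.ones(len(P))];s=np.linalg.lstsq(A,P[:,2],rcond=None)[0]
print(len(P),"plate top z",s[2],"tilt deg",np.degrees(s[:2]),"median",np.median(P[:,2]))
a=cv2.imread("pics/side0.png");b=cv2.imread("pics/s11f.png")
for n,(x0,y0,x1,y1) in dict(fig=(185,255,220,295),glasses=(200,195,228,245),filt=(258,142,298,180)).items():
    print(n,np.abs(a[y0:y1,x0:x1].astype(int)-b[y0:y1,x0:x1]).mean())
print(o["t"],o["wrist_force"],o["joint_velocities"].max())
E
```

```text
1212 plate top z 0.09681937223563634 tilt deg [-0.40614303 -0.01918061] median 0.0967911366568032
fig 7.4002380952380955
glasses 7.436428571428571
filt 5.22719298245614
9.45 [ 0.03617699 -0.39290783  0.40895371] 0.03504807114599713
```

The plate is flat within error (tilt about 0.4°, top at 97 mm against 99 mm expected with 2 mm calibration). The neighbours show only noise-level change. Handing in.

```bash
python3 -c "
from rig import workorder
print(workorder.hand_in())"
```

```text
the job is handed in; nothing more can be done
None
```

The lid is turned so its notch stands over the orange pin, and it is snapped in flat under all four clips. I handed the job in at about 9.5 s of the 48 s allowed.

I straddled the notch end of the bar with the nearly closed fingertips and pushed it about 110° round the axis. It went about 1.5° too far, so I nudged it back. I then closed the fingers and pressed the middle of the bar straight down, with about 23 N at the readings, until it bottomed out.

**Last checks:**
- **Notch and pin:** the notch was about 0.7° off the pin just before pressing. Afterwards the pin stands in the notch, in line with the triangle and the mark.
- **Height:** the press stopped with the fingertips at z = 0.113 m, which is the pad's home height. Pressing further raised the force without any more travel.
- **Clips:** all four lie over the plate's rim.
- **Flatness:** depth readings put the plate within about 0.4° of level. They put its top about 2 mm lower than expected, which is no more than the calibration error.
- **Surroundings:** the old filter, figure and glasses show no visible change in the side view, and the arm is clear of everything.

One flatness script stopped with an error from reading the calibration too many times. I changed it to read the calibration only once and it then ran cleanly; the robot was not affected.

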